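# Change the nameplate in the spring holder and file the finished ones

## Task

Take the finished nameplate out of the spring holder, then load the fresh blank (the one with the round brass disc) in its place: push one end into a sprung jaw, lower the other end behind the opposite jaw and let the springs centre it, level and held by both jaws. File every finished nameplate (rectangular brass), the one from the holder and all those on the board, in the rack, brass up, each fully home in a slot of its own, and leave the other things on the board where they stand.

Things in the scene. Friction and masses are not known exactly. Their poses are not given: they have to be found in the camera images.
- finished_a: Finished nameplate: dark hardwood block 120 x 40 x 12 mm (0.1 kg); origin at the centre of its underside, x along its 120 mm length, y across, z up; either end may lead. On its top a RECTANGULAR engraved brass plate 84 x 28 mm, 1 mm proud. At the start it is clamped, level and centred, in the spring holder.
- finished_b: Finished nameplate: dark hardwood block 120 x 40 x 12 mm (0.1 kg); origin at the centre of its underside, x along its 120 mm length, y across, z up; either end may lead. On its top a RECTANGULAR engraved brass plate 84 x 28 mm, 1 mm proud. At the start it lies flat on the board; may be absent.
- finished_c: Finished nameplate: dark hardwood block 120 x 40 x 12 mm (0.1 kg); origin at the centre of its underside, x along its 120 mm length, y across, z up; either end may lead. On its top a RECTANGULAR engraved brass plate 84 x 28 mm, 1 mm proud. At the start it lies flat on the board; may be absent.
- finished_d: Finished nameplate: dark hardwood block 120 x 40 x 12 mm (0.1 kg); origin at the centre of its underside, x along its 120 mm length, y across, z up; either end may lead. On its top a RECTANGULAR engraved brass plate 84 x 28 mm, 1 mm proud. At the start it lies flat on the board; may be absent.
- blank: Fresh blank: dark hardwood block 120 x 40 x 12 mm (0.1 kg); origin at the centre of its underside, x along its 120 mm length, y across, z up; either end may lead. On its top a plain ROUND brass disc 33 mm across, 1 mm proud. At the start it lies flat on the board.
- holder: Spring holder, fixed: dark steel base 222 x 56 x 10 mm with two guide rods (tops 23 mm up) carrying two opposed aluminium sprung jaws, 32 mm wide (fingers pass beside them). Origin: centre of its underside, x along the rods away from the robot, z up. The jaw lips are square: a plate cannot be pressed down through them, and comes out as it goes in, in reverse.
- holder_seat (a point): Midway between the jaws, 30 mm above the board: centre of the underside of a seated plate; axes as the holder's. At rest each jaw, from here along x, has: a ledge from 44 to 72 mm at this level; a groove over it 16 mm high, bottom at 57.5 mm; an upper lip with its face at 53.5 mm, its top 20.5 mm above this point. A seated plate lies on both ledges under both lips.
- jaw_far (a joint): Travel (m) of the jaw at the holder's +x end, outwards from rest, 0 to 0.016. Spring 1.6 N at 0 plus 0.4 N per mm; 0.0025 when a plate sits centred. With one end of a plate tilted down in its groove and pushed till it has moved 11 to 14 mm, the other end can pass down inside the other lip; let go, and the springs centre the plate to about 1.5 mm.
- jaw_near (a joint): The same for the jaw at the -x end (nearer the robot), outwards (towards -x).
- rack: Low aluminium rack, fixed, 288 mm wide (y), 78 deep, 45 high: four equal level letterbox slots side by side, open towards the robot (-x). Origin: centre under the slots (35 mm from mouth and back stop), on the board; x points into the slots. Slots 72 mm apart, 43 wide, 16 high, 70 deep to the back stop, floor 25 mm above the board; flared mouths reach 6 mm farther out.
- slot_1 (a point): Slot 1 of the rack, counted from the robot's left: where the centre of the underside of a plate lies when it is fully home (its end against the back stop, 50 mm of it still standing out of the mouth); axes as the rack's.
- slot_2 (a point): Slot 2 of the rack, counted from the robot's left: where the centre of the underside of a plate lies when it is fully home (its end against the back stop, 50 mm of it still standing out of the mouth); axes as the rack's.
- slot_3 (a point): Slot 3 of the rack, counted from the robot's left: where the centre of the underside of a plate lies when it is fully home (its end against the back stop, 50 mm of it still standing out of the mouth); axes as the rack's.
- slot_4 (a point): Slot 4 of the rack, counted from the robot's left: where the centre of the underside of a plate lies when it is fully home (its end against the back stop, 50 mm of it still standing out of the mouth); axes as the rack's.
- tin_round: Round flat tin 69 mm across, 25 mm high; bystander, origin at the centre of its underside.
- steel_cup: Dark steel cup 57 mm across, 54 mm high; bystander, origin at the centre of its underside.
- solder_spool: Spool of solder wire 51 mm across, 24 mm high; bystander, origin at the centre of its underside.
- loupe: Black eye loupe 34 mm across, 26 mm high; bystander, origin at the centre of its underside.
- glue_bottle: Small glue bottle 48 mm across, 125 mm high; bystander, origin at the centre of its underside.

How it is judged (in metres and radians):
On the way, in this order (a step that is already met when the one before it is completed fails the run):
1. the finished nameplate is out of the spring holder ((horizontal distance between finished_a and holder_seat above 0.09 m or z of finished_a in the frame of holder_seat above 0.05 m)), for 0.2 s.
2. the fresh blank sits level and centred in both sprung jaws (x of blank in the frame of holder_seat between -0.004 and 0.004 m and y of blank in the frame of holder_seat between -0.008 and 0.008 m and z of blank in the frame of holder_seat between -0.003 and 0.004 m and angle between the x axis of blank and the x axis of holder, either way round below 0.08 rad and angle between blank's own z axis and vertical below 0.06 rad and value of joint jaw_far between 0.0004 and 0.006 m and value of joint jaw_near between 0.0004 and 0.006 m), for 0.3 s.
At the end, for the whole second after the job is handed in: Blank on both ledges under both lips, within 4 mm of the middle lengthwise, 8 mm sideways, level to 0.06 rad, in line to 0.08 rad, each jaw pressed out 0.4 to 6 mm; every finished plate brass up in its own slot within 8 mm of home, in line to 0.08 rad; all at rest (all of step 2 and linear speed of each of blank, finished_a, finished_b, finished_c, finished_d below 0.02 m/s and (distance between finished_a and slot_1 below 0.008 m or distance between finished_a and slot_2 below 0.008 m or distance between finished_a and slot_3 below 0.008 m or distance between finished_a and slot_4 below 0.008 m) and angle between the x axis of each of finished_a, finished_b, finished_c, finished_d and the x axis of rack, either way round below 0.08 rad and angle between each of finished_a, finished_b, finished_c, finished_d's own z axis and vertical below 0.12 rad and (distance between finished_b and slot_1 below 0.008 m or distance between finished_b and slot_2 below 0.008 m or distance between finished_b and slot_3 below 0.008 m or distance between finished_b and slot_4 below 0.008 m) and (distance between finished_c and slot_1 below 0.008 m or distance between finished_c and slot_2 below 0.008 m or distance between finished_c and slot_3 below 0.008 m or distance between finished_c and slot_4 below 0.008 m) and (distance between finished_d and slot_1 below 0.008 m or distance between finished_d and slot_2 below 0.008 m or distance between finished_d and slot_3 below 0.008 m or distance between finished_d and slot_4 below 0.008 m)); the robot touches nothing.
It fails at once if the tin round is shoved aside by more than 4 cm (distance of tin_round from where it was at the start of the episode above 0.04 m).
It fails at once if the steel cup is shoved aside by more than 4 cm (distance of steel_cup from where it was at the start of the episode above 0.04 m).
It fails at once if the solder spool is shoved aside by more than 4 cm (distance of solder_spool from where it was at the start of the episode above 0.04 m).
It fails at once if the loupe is shoved aside by more than 4 cm (distance of loupe from where it was at the start of the episode above 0.04 m).
It fails at once if the glue bottle is shoved aside by more than 4 cm (distance of glue_bottle from where it was at the start of the episode above 0.04 m).
Of finished_b, finished_c, finished_d only 2 to 3 are there at a start; the rules pass over those that are not, and their reading is None.
At some moment in a run one of finished_b may be knocked a few centimetres aside while the robot is not near it.
Once in a run the grip may slacken for a moment while it holds something.
It also fails if it takes over 210 s, if anything falls off the work surface, if the arm or the gripper's body presses on something with over 40 N, if the wrist force passes 120 N, or if a joint passes its speed limit or range.

## Robot

A 6-joint arm with a two-finger parallel gripper is mounted at the origin on a cart in front of the work surface, level with it; the furniture and walls round the work are solid. World frame = base frame: x ahead of the robot, y to its left, z up, the work surface at z = 0. Lengths are in mm, angles in rad, forces in N, time in s.
With the tool pointing down it reaches from about 275 to 1000 mm from the base axis. Payload 8.4 kg.
Tool frame: the origin (TCP) lies at the very end of the fingers, on their centre line; the grasp point (between the pads) lies 19 mm behind it; z points along the fingers, y is the direction in which the jaws open and shut (so a half turn about z gives the same grasp; the last joint's range is limited). The gripper opens to 85 mm and grips with 20 to 120 N. Pads are 22 mm wide; open, the fingers measure 114 mm over their backs; the gripper's body (76 mm by 85 mm) begins 54 mm behind the grasp point. The pads swing forward as they close: fully open they stand 13 mm farther back than shut.
Start: joints at [-1.271, 0.353, 1.633, -0, 1.155, -0.002], TCP at [185.773, -596.755, 231.281] pointing down, gripper open.
Joint ranges: [-2.63, 2.63], [-0.92, 2.1], [0.06, 2.66], [-1.3, 4.44], [0, 2.69], [-3.02, 3.02]. Speed limits (rad/s): [2.22, 2.22, 2.79, 3.14, 3.14, 3.14].

## Interface

Orientations are given as [roll, pitch, yaw] about the fixed x, y, z axes, in that order (R = Rz(yaw) Ry(pitch) Rx(roll)).
In Python, from rig import sense, grab_frame, get_calibration, sign_off, boxes_of, trace gives the robot as it stands.
- The arm moves only by the tool servo_tool, never from a script. Its argument "rows" is a list of rows, each a list of 3 entries, a list of its own where there are three numbers: the finger opening in mm, from 0 to 85.4, then the shift along the tool's x, y, z in mm, then the turn, a rotation vector about the tool's x, y, z in degrees. A call has 1 to 8 rows; each row shifts and turns the commanded pose from where the row before left it, along the tool's axes as they then stand; what a row does not reach is not made up. A row lasts 1/8 s, in which the tool goes at most 62.5 mm and 10.7 degrees, less where a joint would pass 70% of its speed; a pose out of reach is approached as far as the arm can. A call is refused whole if a number of a shift passes 62.5 or a number of a turn 10.7, either way. A call with a gripper value outside its range is refused whole. The fingers move at their own pace and stop on an object; "force" is the grip in N (left out, the last holds). Time passes only in rows, so rows that do not move let the fingers close. It gives the time, the measured TCP pose, the force and the opening at its end, in the units of the state.
- sense(): the state, without advancing time (a new reading comes with each control period).
- grab_frame(name): name is "side" or "top" or "wrist"; returns the picture (384x512x3 uint8, blue, green, red); there is no depth.
- get_calibration(name): a dict with "intrinsics" (3x3 intrinsics, pixels), "world_to_cam" (4x4, takes a point from world to camera coordinates). Camera axes: x right, y down, z forward; pixel columns grow to the right and rows downward; lengths in mm; the calibration is good to about 2 mm. A picture is of the moment at which its call begins: read the wrist's pose just before it. get_calibration takes no time and is no camera call; for the wrist camera it gives the pose at the moment of the call.
- sign_off(): hands the job in, once; it reports no verdict.
Trained networks look in the newest picture that a camera, given by its name, has taken for a name from the list of things; names that differ only in an ending like _2 or _b are one class to them, and where a whole thing is asked for, a point or a joint stands for the part that bears it (a point fixed in the world has none). Each returns a list of dicts, best first, with "conf" (0 to 1); they miss things now and then, are a little off and sometimes report something else, mostly with a low value. They report only what shows in the picture. A call takes as long as a camera call.
- boxes_of(camera, thing): "centre" ([x, y, z] in mm, in the coordinates of the camera as it stood for that picture, good to about 4 mm: the middle of the surface that is visible of it).
- trace(camera, thing): "mask" (384x512 bool, what is visible of it).
The state is a dict: "clock": time; "qpos": joint angles; "qvel": joint speeds; "joint_efforts": joint torques, N m; "eef_pos": TCP position; "tcp_rot": TCP orientation; "contact_force": force on the tool from outside, world axes, zero at the start; "wrist_torque": the same for the moment, N m; "opening": opening from 0.0 (shut) to 1.0 (fully open).
Only numpy, scipy, OpenCV 4.12 (cv2) and the standard library are available. Lean on these libraries where they do the work, as an engineer would, in place of code of your own. Each camera call takes 0.05 s, during which the arm holds its last target. There are 200 camera calls.

## Working session

There is one attempt and no reset: what is moved stays moved. The work goes in short steps, Python scripts to look and compute and a tool call to move; the robot and the scene stay as the last step left them, time stands still between calls to the robot, and variables do not carry over. Pictures are saved under pics/ and viewed, about 12 in all and at most 16, crops included, and the job is handed in when it is done.

Besides the shell and the picture viewer there is one more tool, called after "Call:" by a JSON object that holds its "method" and its "body", one argument or row to a line. servo_tool: Moves the arm, as the interface text tells. Its arguments: {"type":"object","properties":{"rows":{"type":"array","items":{"type":"array"}},"force":{"type":"number"}},"required":["rows"]}

```bash
ls; mkdir -p pics
python3 - <<'E'
from rig import *
import cv2,numpy as np
print(sense())
for c in("top","side"):
    cv2.imwrite(f"pics/{c}0.png",grab_frame(c))
    k=get_calibration(c);print(c,np.round(k["intrinsics"],1).tolist(),np.round(k["world_to_cam"],3).tolist())
    T=np.linalg.inv(k["world_to_cam"])
    for n in["finished_a","blank","holder","rack","tin_round","steel_cup","solder_spool","loupe","glue_bottle"]:
        for d in boxes_of(c,n):
            if d["conf"]>.2: print(c,n,round(d["conf"],2),np.round(T[:3,:3]@d["centre"]+T[:3,3]).tolist())
E
```

```text
pics
{'clock': 0.0, 'qpos': array([-1.27138798e+00,  3.53631173e-01,  1.63415037e+00,  6.45535609e-06,
        1.15520013e+00, -2.42336227e-03]), 'qvel': array([-0.00089717, -0.00063145,  0.00175478, -0.00083253,  0.00142503,
        0.00172939]), 'joint_efforts': array([-2.93972858e-03, -6.05258131e+01, -3.42070270e+01, -2.01999760e-04,
        9.50241432e-03,  2.65224941e-05]), 'eef_pos': array([ 185.63849661, -596.28646173,  230.56533854]), 'tcp_rot': array([-3.14020366e+00, -9.26828373e-06,  3.01829097e-01]), 'contact_force': array([ 0.3657142 , -0.42044139, -0.17272576]), 'wrist_torque': array([-0.01972198,  0.03802552, -0.02257715]), 'opening': 1.0018202374653795}
top [[396.3, 0.0, 254.7], [0.0, 396.3, 185.3], [0.0, 0.0, 1.0]] [[-0.008, -1.0, 0.008, 38.198], [-0.993, 0.007, -0.116, 587.879], [0.116, -0.008, -0.993, 1137.486], [0.0, 0.0, 0.0, 1.0]]
top finished_a 0.87 [475.0, -50.0, 14.0]
top finished_a 0.77 [487.0, 204.0, 41.0]
top finished_a 0.69 [656.0, -94.0, 46.0]
top finished_a 0.61 [451.0, 47.0, 9.0]
top blank 0.56 [444.0, -150.0, 16.0]
top blank 0.51 [554.0, 212.0, 49.0]
[... 487 characters left out ...]
, [-0.041, -0.658, -0.752, 69.931], [0.017, 0.752, -0.659, 1257.755], [0.0, 0.0, 0.0, 1.0]]
side finished_a 0.84 [453.0, 36.0, 10.0]
side finished_a 0.7 [481.0, -53.0, 14.0]
side finished_a 0.65 [656.0, -126.0, 45.0]
side finished_a 0.58 [489.0, 196.0, 42.0]
side blank 0.6 [441.0, -157.0, 11.0]
side holder 0.71 [487.0, 190.0, 13.0]
side rack 0.95 [655.0, -125.0, 46.0]
side tin_round 0.73 [768.0, -25.0, 26.0]
side tin_round 0.29 [476.0, -55.0, 16.0]
side steel_cup 0.7 [700.0, 146.0, 37.0]
side steel_cup 0.6 [425.0, 187.0, 52.0]
side solder_spool 0.55 [377.0, 344.0, 26.0]
side solder_spool 0.22 [555.0, 199.0, 47.0]
side loupe 0.41 [367.0, 116.0, 21.0]
side glue_bottle 0.77 [688.0, 265.0, 67.0]
```

Run:
```python
import cv2
for c in("top","side"):
    cv2.imwrite(f"pics/{c}0b.png",cv2.resize(cv2.imread(f"pics/{c}0.png"),(800,600),interpolation=cv2.INTER_CUBIC))
```

```text
(no output)
```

View pics/top0b.png

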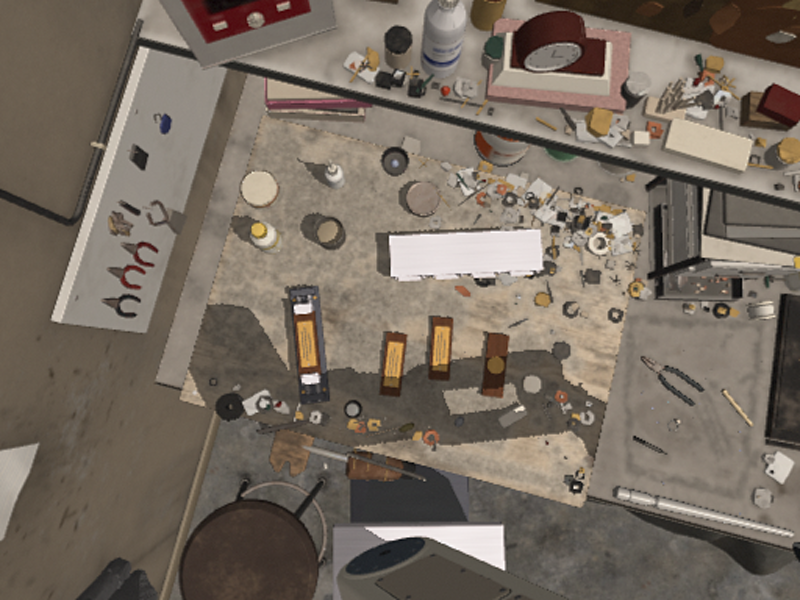

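View pics/side0b.png

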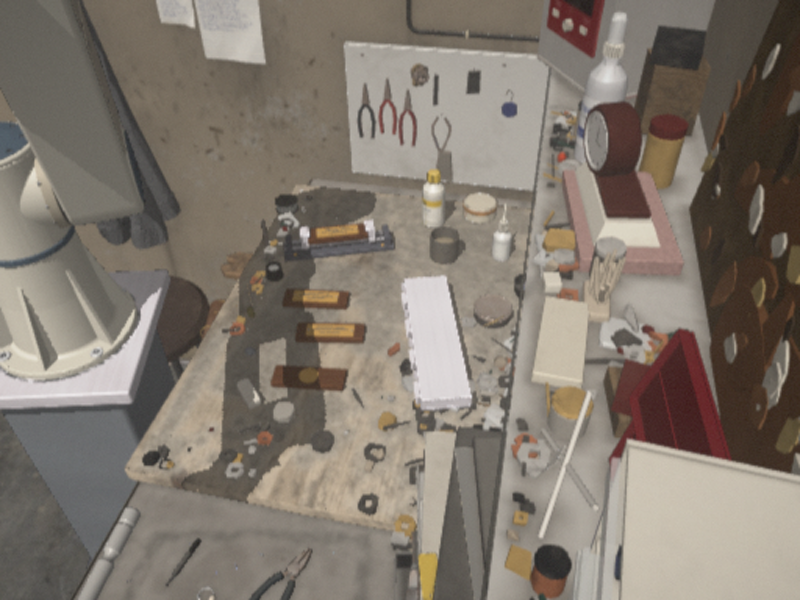

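The top view shows the holder on the left with a rectangular-brass plate. Two finished plates lie at about (394,362) and (440,348) px, the blank with its round disc is at (496,364), and the white rack is at (465,253). The side view agrees, so two board plates plus finished_a need filing.

```bash
cat > h.py <<'E'
from rig import *
import cv2,numpy as np
from scipy.spatial.transform import Rotation as R
def st():
    s=sense();r=s["tcp_rot"];print("t",round(s["clock"],2),"tcp",np.round(s["eef_pos"],1),"rpy",np.round(r,3),"F",np.round(s["contact_force"],1),"open",round(s["opening"]*85.4,1),"q",np.round(s["qpos"],2));return s
def plane(k,px,z):
    T=np.linalg.inv(k["world_to_cam"]);c=T[:3,3]
    px=np.atleast_2d(np.asarray(px,float));v=np.c_[px,np.ones(len(px))]@np.linalg.inv(k["intrinsics"]).T@T[:3,:3].T
    return (c+v*((z-c[2])/v[:,2])[:,None])[:,:2]
def proj(k,P):
    P=np.atleast_2d(np.asarray(P,float));q=(P@k["world_to_cam"][:3,:3].T+k["world_to_cam"][:3,3])@k["intrinsics"].T
    return q[:,:2]/q[:,2:]
def rect(k,mask,z):
    cs,_=cv2.findContours(mask.astype(np.uint8),cv2.RETR_EXTERNAL,cv2.CHAIN_APPROX_NONE)
    c=max(cs,key=cv2.contourArea)[:,0,:]
    if len(c)<8:return None
    (x,y),(w,h),a=cv2.minAreaRect(plane(k,c,z).astype(np.float32))
    if h>w:w,h,a=h,w,a+90
    a=(a+90)%180-90
    return np.round([x,y,w,h,a],1)
def brass(im):
    h=cv2.cvtColor(im,cv2.COLOR_BGR2HSV);return cv2.inRange(h,(12,110,90),(32,255,255))>0
E
python3 - <<'E'
from h import *
for c in("top","side"):
    im=grab_frame(c);k=get_calibration(c)
    print(c,"cam",np.round(np.linalg.inv(k["world_to_cam"])[:3,3]))
    for n,z in[("finished_a",12),("blank",12),("holder",10),("rack",45),("tin_round",25),("steel_cup",54),("solder_spool",24),("loupe",26),("glue_bottle",125)]:
        for d in trace(c,n):
            if d["conf"]<.25: continue
            m=d["mask"];
            r=rect(k,m,z)
            if r is None: continue
            zz=43 if (n in("finished_a","blank") and r[1]>130) else 13
            b=brass(im)&m
            print(n,round(d["conf"],2),r.tolist(),"brass",(rect(k,b,zz).tolist() if b.sum()>20 else None) if zz!=z and n in("finished_a","blank") else "")
E
```

```text
top cam [ 452.   44. 1198.]
finished_a 0.63 [487.9, 209.2, 118.2, 43.3, 4.7] brass [489.0, 204.8, 87.7, 32.5, 6.6]
finished_a 0.58 [477.5, -43.6, 116.8, 47.4, -7.4] brass [479.3, -47.1, 86.7, 32.2, -4.7]
blank 0.86 [444.2, -148.6, 122.9, 43.1, -6.6] brass [445.8, -149.7, 31.7, 29.1, -46.2]
holder 0.81 [488.4, 204.1, 223.2, 58.9, 6.1] brass 
holder 0.73 [703.5, 165.8, 62.3, 54.8, 0.4] brass 
rack 0.88 [651.1, -93.9, 287.5, 89.9, -87.7] brass 
tin_round 0.61 [371.4, 351.7, 52.7, 48.7, 89.5] brass 
tin_round 0.57 [767.0, -15.8, 68.4, 63.8, -0.6] brass 
steel_cup 0.84 [694.2, 161.3, 59.9, 52.9, 0.1] brass 
solder_spool 0.6 [372.7, 352.0, 46.5, 46.1, -88.8] brass 
loupe 0.66 [366.5, 122.0, 31.6, 29.1, -0.1] brass 
glue_bottle 0.87 [672.2, 267.2, 61.6, 42.6, 44.8] brass 
glue_bottle 0.72 [475.0, -36.9, 108.2, 38.1, -3.4] brass 
side cam [ 568. -923.  870.]
finished_a 0.95 [450.6, 39.5, 121.5, 51.0, -7.3] brass [454.9, 38.3, 93.5, 38.9, -3.6]
finished_a 0.79 [478.9, -50.9, 121.1, 49.8, -5.5] brass [480.7, -51.6, 87.0, 38.9, -3.5]
blank 0.78 [446.5, -154.2, 123.1, 54.7, -7.4] brass [450.5, -152.1, 39.3, 27.3, -3.3]
holder 0.77 [487.9, 222.0, 222.1, 113.0, 4.6] brass 
holder 0.74 [451.1, 42.7, 121.1, 50.7, -9.1] brass 
rack 0.63 [655.3, -103.7, 308.9, 89.4, -88.6] brass 
tin_round 0.59 [769.4, -25.0, 82.3, 61.4, 82.5] brass 
tin_round 0.31 [453.0, 23.0, 121.3, 54.1, -7.5] brass 
steel_cup 0.67 [697.9, 134.4, 118.2, 54.8, 85.2] brass 
steel_cup 0.5 [493.0, 162.2, 206.9, 103.1, 5.4] brass 
solder_spool 0.71 [376.0, 337.2, 75.8, 47.6, -86.5] brass 
loupe 0.56 [489.4, 199.6, 218.3, 112.2, 8.0] brass 
glue_bottle 0.74 [465.9, -87.0, 104.8, 44.4, -7.5] brass 
glue_bottle 0.69 [680.0, 191.1, 198.0, 41.5, 84.4] brass
```

Call:
{"method": "servo_tool", "body": {
  "rows": [
    [85,[0,0,0],[0,0,5.6]],
    [85,[0,0,0],[0,0,5.6]],
    [85,[27.5,-54.6,0],[0,0,0]],
    [85,[27.5,-54.6,0],[0,0,0]],
    [85,[27.5,-54.6,0],[0,0,0]],
    [85,[27.5,-54.6,0],[0,0,0]],
    [85,[27.5,-54.6,0],[0,0,0]],
    [85,[27.5,-54.6,0],[0,0,0]]
  ],
  "force": 60
}}

```text
clock: 3.0
eef_pos: [315.5, -251.8, 231.6]
tcp_rot: [3.141, -0.001, 0.106]
contact_force: [1.0, 0.0, -0.5]
opening: 0.996
```

Call:
{"method": "servo_tool", "body": {
  "rows": [
    [85,[27.5,-54.6,0],[0,0,0]],
    [85,[27.5,-54.6,0],[0,0,0]],
    [85,[27.5,-54.6,0],[0,0,0]],
    [85,[27.5,-54.6,0],[0,0,0]],
    [85,[27.5,-54.6,0],[0,0,0]],
    [85,[27.5,-54.6,0],[0,0,0]],
    [85,[27.5,-54.6,0],[0,0,0]],
    [85,[27.5,-54.6,0],[0,0,0]]
  ]
}}

```text
clock: 4.0
eef_pos: [488.0, 206.4, 231.5]
tcp_rot: [3.142, -0.001, 0.107]
contact_force: [1.1, -0.1, -0.0]
opening: 0.997
```

Run:
```python
from h import *
st();k=get_calibration("wrist");im=grab_frame("wrist")
cv2.imwrite("pics/w1.png",im)
print(np.round(k["intrinsics"],0).tolist(),"cam",np.round(np.linalg.inv(k["world_to_cam"])[:3,3]),np.round(k["world_to_cam"][:3,:3],2).tolist())
for z,n in((43,"finished_a"),(10,"holder")):
  for d in trace("wrist",n):
    if d["conf"]<.25: continue
    print(n,round(d["conf"],2),rect(k,d["mask"],z))
b=brass(im);print("brass",rect(k,b,43))
```

```text
t 4.0 tcp [488.  206.4 231.5] rpy [ 3.142e+00 -1.000e-03  1.070e-01] F [ 1.1 -0.1 -0. ] open 85.1 q [ 0.4   0.2   1.84 -0.    1.1   1.86]
[[269.0, 0.0, 254.0], [0.0, 269.0, 191.0], [0.0, 0.0, 1.0]] cam [564. 214. 374.] [[0.11, -0.99, 0.0], [-0.95, -0.1, 0.3], [-0.3, -0.03, -0.95]]
finished_a 0.98 [487.2 -22.1 109.5  41.9  -5.1]
finished_a 0.75 [488.9 204.  118.1  40.5   6.1]
finished_a 0.55 [459.9  59.8 110.1  41.9  -7.5]
holder 0.7 [659.1 -32.3 151.3  97.1 -88.6]
holder 0.65 [485.8 203.5 226.1  57.6   6.5]
brass [488.8 204.1  92.7  34.1   5.3]
```

View pics/w1.png

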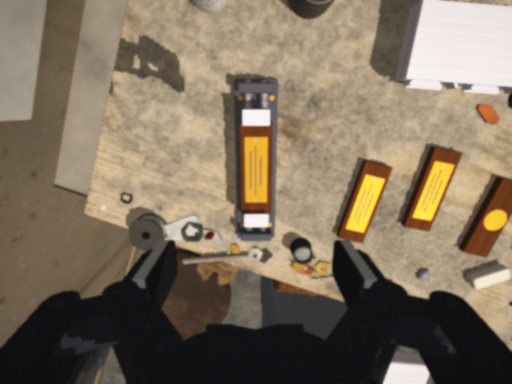

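Wrist view: holder upright at px (256,160), plate brass at (256,168), both matching the top camera: seat (488.8, 204.1), yaw 6.1°. Descending to grip at the plate's centre.

Call:
{"method": "servo_tool", "body": {
  "rows": [
    [85,[0.5,2.4,50],[0,0,0]],
    [85,[0,0,50],[0,0,0]],
    [85,[0,0,50],[0,0,0]],
    [85,[0,0,40],[0,0,0]],
    [85,[0,0,15.5],[0,0,0]],
    [85,[0,0,0],[0,0,0]]
  ]
}}

```text
clock: 4.9
eef_pos: [487.9, 201.2, 25.6]
tcp_rot: [3.141, 0.001, 0.106]
contact_force: [0.2, 0.8, -0.7]
opening: 0.994
```

Call:
{"method": "servo_tool", "body": {
  "rows": [
    [30,[0,0,0],[0,0,0]],
    [30,[0,0,0],[0,0,0]],
    [30,[0,0,0],[0,0,0]],
    [30,[0,0,0],[0,0,0]],
    [30,[0,0,0],[0,0,0]]
  ],
  "force": 60
}}

```text
clock: 5.52
eef_pos: [489.5, 202.5, 27.3]
tcp_rot: [-3.141, -0.003, 0.106]
contact_force: [-0.9, 0.3, 9.9]
opening: 0.448
```

Call:
{"method": "servo_tool", "body": {
  "rows": [
    [30,[0,0,-1.5],[0,0,0]],
    [30,[3,0,0],[0,0,0]],
    [30,[4,0,0],[0,0,0]],
    [30,[4,0,0],[0,0,0]],
    [30,[0,0,0],[0,0,0]],
    [30,[0,0,0],[0,0,0]]
  ]
}}

```text
clock: 6.28
eef_pos: [498.3, 202.9, 27.4]
tcp_rot: [3.141, 0.002, 0.106]
contact_force: [-5.1, 0.6, 6.6]
opening: 0.453
```

Run:
```python
from h import *
for i in range(3): grab_frame("top");st()
im=grab_frame("wrist");cv2.imwrite("pics/w2.png",im[:,120:400]);k=get_calibration("wrist")
print(rect(k,brass(im),43))
```

```text
t 6.33 tcp [498.1 202.8  27.3] rpy [3.141e+00 2.000e-03 1.060e-01] F [-5.   1.8  6.7] open 38.8 q [0.38 0.5  1.96 0.   0.68 1.85]
t 6.38 tcp [498.2 202.9  27.3] rpy [3.141e+00 2.000e-03 1.060e-01] F [-6.1  1.2  6.7] open 38.8 q [0.38 0.5  1.96 0.   0.68 1.85]
t 6.42 tcp [498.2 202.9  27.3] rpy [3.141e+00 2.000e-03 1.060e-01] F [-6.4  1.1  6.4] open 39.2 q [0.38 0.5  1.96 0.   0.68 1.85]
[497.5 202.9  86.7  32.2   7.9]
```

View pics/w2.png

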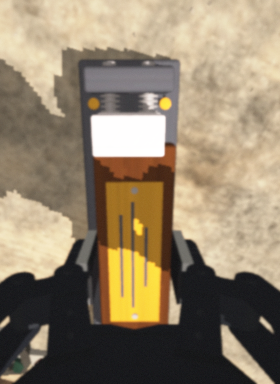

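Call:
{"method": "servo_tool", "body": {
  "rows": [
    [30,[0,0,-3.6],[0,-3.25,0]],
    [30,[0,0,-3.6],[0,-3.25,0]],
    [30,[-0.1,0,-3.5],[0,-3.25,0]],
    [30,[-0.2,0,-3.5],[0,-3.25,0]],
    [30,[0,0,0],[0,0,0]],
    [30,[0,0,0],[0,0,0]]
  ]
}}

```text
clock: 7.22
eef_pos: [498.2, 202.7, 40.9]
tcp_rot: [3.141, 0.231, 0.106]
contact_force: [-6.0, 0.5, 2.2]
opening: 0.449
```

Run:
```python
from h import *
st()
im=grab_frame("side");cv2.imwrite("pics/s3.png",cv2.resize(im[110:190,160:270],None,fx=5,fy=5,interpolation=cv2.INTER_CUBIC))
```

```text
t 7.22 tcp [498.2 202.7  40.9] rpy [3.141 0.231 0.106] F [-6.   0.5  2.2] open 38.3 q [0.35 0.58 1.79 0.06 1.   1.77]
```

View pics/s3.png

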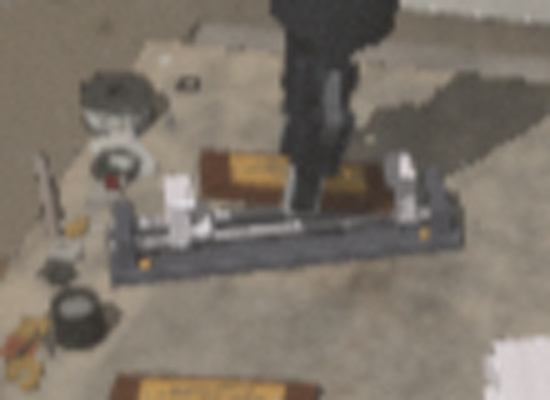

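The side view shows the near end up above the near jaw with the far end still in its groove. Withdrawing along the plate axis now.

Call:
{"method": "servo_tool", "body": {
  "rows": [
    [30,[-14,0,0],[0,0,0]],
    [30,[-14,0,0],[0,0,0]],
    [30,[-8,0,-36],[0,0,0]],
    [30,[-14,0,-62],[0,0,0]],
    [30,[0,0,0],[0,6.5,0]],
    [30,[0,0,0],[0,6.5,0]],
    [30,[30,43.4,0],[0,0,1.9]],
    [30,[30,43.4,0],[0,0,1.9]]
  ]
}}

```text
clock: 8.28
eef_pos: [541.3, 118.9, 148.1]
tcp_rot: [-3.141, -0.002, 0.041]
contact_force: [0.8, -0.4, -0.5]
opening: 0.452
```

Run:
```python
from h import *
st();k=get_calibration("wrist");im=grab_frame("wrist");cv2.imwrite("pics/w4.png",im)
b=brass(im)&(np.arange(384)[:,None]>150)
m=b.astype(np.uint8);n,l,s,c=cv2.connectedComponentsWithStats(m)
for i in range(1,n):
    if s[i,4]>100: print(s[i].tolist(),rect(k,l==i,13),rect(k,l==i,146))
```

```text
t 8.28 tcp [541.3 118.9 148.1] rpy [-3.141e+00 -2.000e-03  4.100e-02] F [ 0.8 -0.4 -0.5] open 38.6 q [ 0.21  0.34  1.86 -0.    0.94  1.74]
[225, 178, 59, 147, 7084] [450.1 114.3 192.4  70.    2.4] [530.4 117.8 100.2  36.5   2.4]
[372, 193, 56, 86, 2170] [484.9 -48.2 107.7  37.9  -5.7] [548.5  33.1  56.1  19.8  -5.7]
[306, 223, 34, 42, 766] [472.3  39.7  52.3  36.   -7.5] [541.9  78.9  27.3  18.7  -7.5]
[462, 244, 44, 42, 757] [ 453.3 -151.5   57.8   37.8   -7.3] [532.  -20.7  30.1  19.7  -7.3]
```

View pics/w4.png

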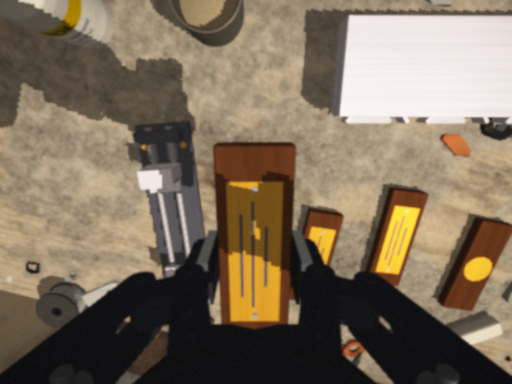

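The wrist view shows the plate firmly held at (255,235) px and the holder empty. Setting it down here to regrip near its rear end.

Call:
{"method": "servo_tool", "body": {
  "rows": [
    [30,[0,0,50],[0,0,0]],
    [30,[0,0,50],[0,0,0]],
    [30,[0,0,30],[0,0,0]],
    [30,[0,0,12],[0,0,0]],
    [30,[0,0,4.0],[0,0,0]],
    [30,[0,0,0],[0,0,0]]
  ]
}}

```text
clock: 9.07
eef_pos: [541.8, 119.4, 2.1]
tcp_rot: [-3.141, -0.002, 0.04]
contact_force: [-0.3, 0.3, -1.2]
opening: 0.451
```

Call:
{"method": "servo_tool", "body": {
  "rows": [
    [60,[0,0,0],[0,0,0]],
    [60,[0,0,0],[0,0,0]],
    [60,[0,0,0],[0,0,0]],
    [60,[-20,0,0],[0,0,0]],
    [60,[-19,0,0],[0,0,0]],
    [60,[0,0,0],[0,0,0]]
  ]
}}

```text
clock: 9.82
eef_pos: [500.8, 117.5, 1.1]
tcp_rot: [3.141, 0.001, 0.04]
contact_force: [-0.2, 0.7, -0.7]
opening: 0.705
```

Run:
```python
from h import *
st()
for c in("wrist","top"):
    k=get_calibration(c);im=grab_frame(c)
    n,l,s,cc=cv2.connectedComponentsWithStats(brass(im).astype(np.uint8))
    for i in range(1,n):
        if s[i,4]>150: print(c,s[i].tolist(),rect(k,l==i,13))
    for d in trace(c,"finished_a"):
        if d["conf"]>.3: print(round(d["conf"],2),rect(k,d["mask"],12))
```

```text
t 9.82 tcp [500.8 117.5   1.1] rpy [3.141e+00 1.000e-03 4.000e-02] F [-0.2  0.7 -0.7] open 60.2 q [0.23 0.53 2.02 0.   0.6  1.76]
wrist [211, 83, 85, 182, 9646] [541.  118.1  93.8  38.8   3.5]
wrist [89, 92, 16, 15, 187] [578.3 192.5   6.6   6.4 -48.4]
wrist [361, 248, 74, 39, 944] [495.7  37.5  38.6  24.5 -89.3]
wrist [482, 291, 30, 65, 1013] [456.  -31.6  49.8  17.2  18.3]
wrist [353, 329, 36, 53, 1182] [430.8  40.9  42.8  21.9   3.1]
0.81 [468.5 -23.5 106.   26.4  18.3]
0.74 [498.1  40.6  45.   31.3  82.6]
0.65 [541.7 118.7 119.7  40.1   2.4]
top [375, 69, 17, 18, 219] [ 928.2 -367.4   53.9   48.8  -15. ]
top [498, 88, 14, 17, 190] [ 864.6 -744.9   52.3   40.5   -4.8]
top [276, 208, 13, 30, 317] [478.6 -47.   87.8  32.8  -4. ]
0.79 [477.9 -43.2 118.9  46.9  -3.3]
0.71 [461.6  35.3  91.7  26.9  -0.5]
0.44 [593.8 123.   36.2   9.1  89.6]
```

Call:
{"method": "servo_tool", "body": {
  "rows": [
    [30,[0,0,0],[0,0,0]],
    [30,[0,0,0],[0,0,0]],
    [30,[0,0,0],[0,0,0]],
    [30,[0,0,0],[0,0,0]],
    [30,[0,0,-50],[0,0,0]],
    [30,[0,0,-50],[0,0,0]],
    [30,[-2.2,55,0],[0,0,0]],
    [30,[-2.2,55,0],[0,0,0]]
  ],
  "force": 80
}}

```text
clock: 11.02
eef_pos: [502.8, 6.8, 102.0]
tcp_rot: [3.142, -0.002, 0.042]
contact_force: [0.3, 0.0, -1.2]
opening: 0.442
```

```bash
cat > rk.py <<'E'
from h import *
st();k=get_calibration("wrist");im=grab_frame("wrist")
P=[]
for x in(-41,-35,43):
  for y in(-144,144): P.append((x,y,45))
import sys
x0,y0,a=float(sys.argv[1]),float(sys.argv[2]),np.radians(float(sys.argv[3]))
def W(p): return (x0+p[0]*np.cos(a)-p[1]*np.sin(a),y0+p[0]*np.sin(a)+p[1]*np.cos(a),p[2])
v=cv2.resize(im,None,fx=1.5,fy=1.5)
def line(a_,b_,c):
    q=proj(k,[W(a_),W(b_)])*1.5;cv2.line(v,*[tuple(int(t) for t in p) for p in q],c,1)
line((-35,-144,45),(-35,144,45),(0,0,255));line((-41,-144,45),(-41,144,45),(255,0,255));line((-35,144,45),(43,144,45),(0,0,255));line((43,-144,45),(43,144,45),(0,0,255))
for s in(108,36,-36,-108):
    for e in(-21.5,21.5): line((-120,s+e,25),(-38,s+e,25),(0,255,0))
cv2.imwrite(sys.argv[4],v)
m=[d for d in trace("wrist","rack") if d["conf"]>.3]
for d in m: print(round(d["conf"],2),rect(k,d["mask"],45))
E
python3 rk.py 653 -94 2.3 pics/w5.png; python3 -c "
from h import *
k=get_calibration('wrist');im=grab_frame('wrist');n,l,s,cc=cv2.connectedComponentsWithStats(brass(im).astype(np.uint8))
for i in range(1,n):
    if s[i,4]>400: print(s[i].tolist(),rect(k,l==i,13),rect(k,l==i,113))"
```

```text
t 11.03 tcp [502.8   6.8 102. ] rpy [ 3.142e+00 -2.000e-03  4.200e-02] F [ 0.3  0.  -1.2] open 37.7 q [ 0.01  0.34  2.   -0.    0.8   1.54]
0.77 [627.5 -58.3 209.9  39.7 -87.6]
[221, 94, 69, 167, 8781] [512.4   3.1 152.9  56.6   1.1] [541.1   4.4  86.6  32.1   1.1]
[290, 174, 47, 76, 2256] [487.7 -49.5  73.3  36.5  -3.7] [527.1 -25.4  41.5  20.7  -3.7]
[194, 202, 25, 40, 714] [474.6  46.8  40.4  22.5  -1.8] [519.7  29.2  22.9  12.7  -1.8]
[390, 236, 48, 37, 1060] [ 447.6 -152.1   41.6   39.6  -88. ] [504.4 -83.5  23.6  22.4 -88. ]
```

View pics/w5.png

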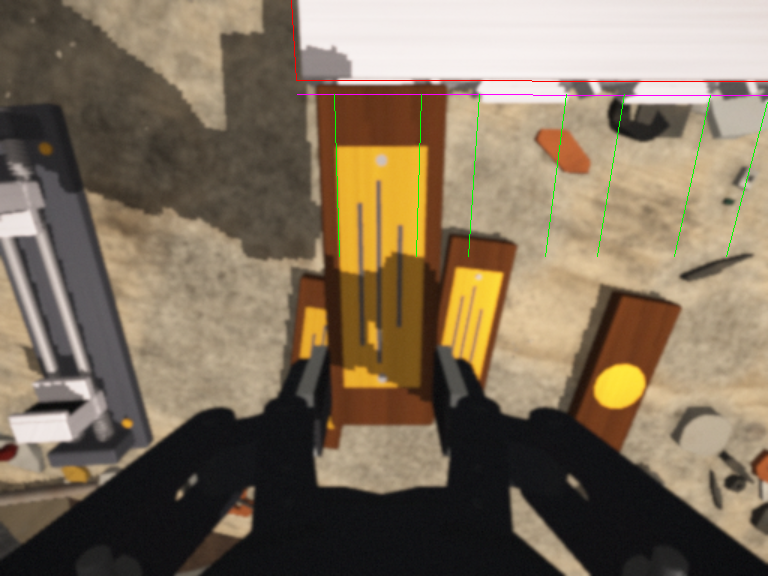

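Call:
{"method": "servo_tool", "body": {
  "rows": [
    [30,[-3,0,40],[0,0,0]],
    [30,[0,0,34.6],[0,0,0]],
    [30,[0,0,0],[0,0,0]]
  ]
}}

```text
clock: 11.55
eef_pos: [497.1, 8.2, 24.5]
tcp_rot: [-3.141, 0.005, 0.041]
contact_force: [-0.1, -0.8, -0.3]
opening: 0.44
```

```bash
python3 rk.py 653 -94 2.3 pics/w6.png
```

```text
t 11.55 tcp [497.1   8.2  24.5] rpy [-3.141  0.005  0.041] F [-0.1 -0.8 -0.3] open 37.6 q [0.01 0.47 2.05 0.   0.63 1.54]
0.7 [609.1 -22.  133.4  11.3 -87.7]
```

View pics/w6.png

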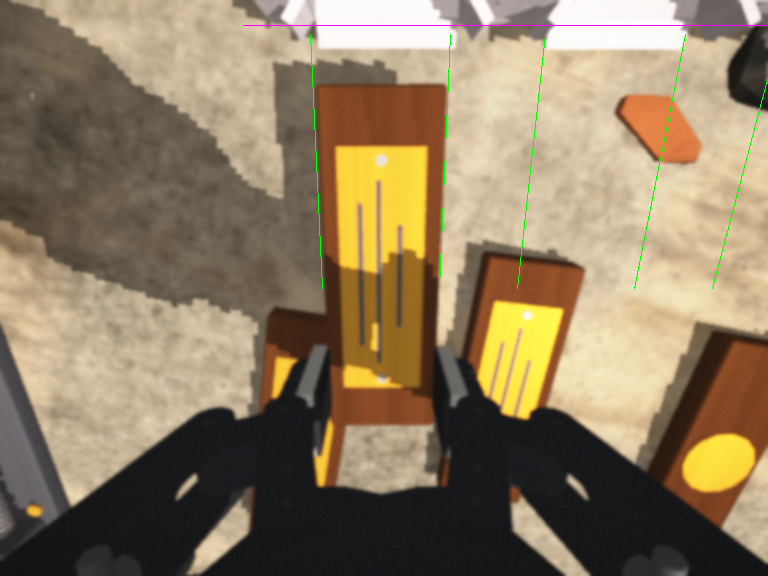

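```bash
python3 -c "
from h import *
for i in range(3): grab_frame('top');st()"
```

```text
t 11.7 tcp [499.9   8.   27.5] rpy [-3.142e+00 -1.000e-03  4.100e-02] F [-0.6 -0.1 -0.6] open 37.7 q [0.01 0.46 2.04 0.   0.63 1.54]
t 11.75 tcp [500.2   7.8  27.8] rpy [ 3.142e+00 -2.000e-03  4.000e-02] F [-1.1  0.3 -1.2] open 37.5 q [0.01 0.46 2.04 0.   0.63 1.54]
t 11.8 tcp [500.2   7.8  27.8] rpy [ 3.142e+00 -2.000e-03  4.000e-02] F [ 0.2  0.6 -0.7] open 37.5 q [0.01 0.46 2.04 0.   0.63 1.54]
```

Call:
{"method": "servo_tool", "body": {
  "rows": [
    [30,[0,1.5,0],[0,0,0]],
    [30,[10,0,0],[0,0,0]],
    [30,[10,0,0],[0,0,0]],
    [30,[10,0,0],[0,0,0]],
    [30,[10,0,0],[0,0,0]],
    [30,[0,0,0],[0,0,0]],
    [30,[0,0,0],[0,0,0]]
  ]
}}

```text
clock: 12.68
eef_pos: [539.1, 7.6, 26.5]
tcp_rot: [3.142, -0.0, 0.04]
contact_force: [1.2, 0.8, 0.3]
opening: 0.436
```

```bash
python3 -c "
from h import *
st();im=grab_frame('wrist');cv2.imwrite('pics/w7.png',im[:300,100:420])"
```

```text
t 12.68 tcp [539.1   7.6  26.5] rpy [ 3.142 -0.     0.04 ] F [1.2 0.8 0.3] open 37.2 q [ 0.01  0.51  1.96 -0.    0.68  1.54]
```

View pics/w7.png

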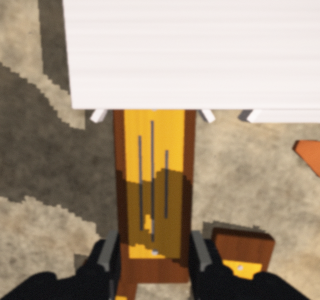

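The plate is entering slot 1 between the flare lips at (100,112) and (207,112) px, with no contact force. Continuing.

Call:
{"method": "servo_tool", "body": {
  "rows": [
    [30,[10,0,0],[0,0,0]],
    [30,[10,0,0],[0,0,0]],
    [30,[10,0,0],[0,0,0]],
    [30,[6,0,0],[0,0,0]],
    [30,[3,0,0],[0,0,0]],
    [30,[2,0,0],[0,0,0]],
    [30,[0,0,0],[0,0,0]],
    [30,[0,0,0],[0,0,0]]
  ]
}}

```text
clock: 13.72
eef_pos: [580.2, 9.2, 26.6]
tcp_rot: [-3.142, -0.0, 0.04]
contact_force: [0.1, 0.1, 0.5]
opening: 0.442
```

Call:
{"method": "servo_tool", "body": {
  "rows": [
    [30,[2,0,0],[0,0,0]],
    [30,[2,0,0],[0,0,0]],
    [30,[1,0,0],[0,0,0]],
    [30,[0,0,0],[0,0,0]],
    [30,[0,0,0],[0,0,0]]
  ]
}}

```text
clock: 14.35
eef_pos: [585.3, 9.4, 26.6]
tcp_rot: [-3.142, -0.0, 0.04]
contact_force: [-1.1, -0.9, 1.9]
opening: 0.443
```

Call:
{"method": "servo_tool", "body": {
  "rows": [
    [30,[2,0,0],[0,0,0]],
    [30,[0,0,0],[0,0,0]],
    [30,[2,0,0],[0,0,0]],
    [30,[0,0,0],[0,0,0]],
    [30,[0,0,0],[0,0,0]]
  ]
}}

```text
clock: 14.98
eef_pos: [586.1, 9.5, 26.3]
tcp_rot: [-3.141, 0.006, 0.04]
contact_force: [-10.6, -0.9, 12.0]
opening: 0.439
```

Call:
{"method": "servo_tool", "body": {
  "rows": [
    [30,[-2.5,0,0],[0,0,0]],
    [54,[0,0,0],[0,0,0]],
    [54,[0,0,0],[0,0,0]],
    [54,[0,0,0],[0,0,0]],
    [54,[0,0,-30],[0,0,0]],
    [54,[0,0,-55],[0,0,0]],
    [54,[0,0,-60],[0,0,0]],
    [54,[0,0,-30],[0,0,0]]
  ]
}}

```text
clock: 15.98
eef_pos: [588.0, 9.5, 205.1]
tcp_rot: [3.141, -0.004, 0.04]
contact_force: [-0.5, -0.7, -0.1]
opening: 0.629
```

Call:
{"method": "servo_tool", "body": {
  "rows": [
    [85,[-36.6,38.6,0],[0,0,0]],
    [85,[-36.6,38.6,0],[0,0,0]],
    [85,[-36.6,38.6,0],[0,0,0]],
    [85,[-36.6,38.6,0],[0,0,0]],
    [85,[0,0,0],[0,0,9.3]],
    [85,[0,0,0],[0,0,0]],
    [85,[0,0,0],[0,0,0]]
  ]
}}

```text
clock: 16.85
eef_pos: [446.9, -150.5, 201.6]
tcp_rot: [3.142, -0.0, -0.119]
contact_force: [-0.4, 0.6, 0.4]
opening: 0.995
```

```bash
cat > lk.py <<'E'
from h import *
import sys
st();k=get_calibration("wrist");im=grab_frame("wrist");cv2.imwrite(sys.argv[1],im)
n,l,s,cc=cv2.connectedComponentsWithStats(brass(im).astype(np.uint8))
for i in range(1,n):
    if s[i,4]>150: print("brass",s[i].tolist(),rect(k,l==i,13),"z38",rect(k,l==i,38))
for nm in("blank","finished_b"):
  for d in trace("wrist",nm):
    if d["conf"]>.3: print(nm,round(d["conf"],2),rect(k,d["mask"],12))
E
python3 lk.py pics/w8.png
```

```text
t 16.85 tcp [ 446.9 -150.5  201.6] rpy [ 3.142 -0.    -0.119] F [-0.4  0.6  0.4] open 85.0 q [-0.33  0.15  1.98  0.    1.01  1.36]
brass [477, 0, 32, 30, 612] [ 586.5 -423.6   30.6   27.    83.2] z38 [ 581.7 -403.7   28.3   24.9   83.2]
brass [61, 30, 41, 40, 1146] [604.8  22.6  38.1  35.7   2.2] z38 [598.6   8.8  35.2  33.    2.2]
brass [311, 39, 29, 28, 623] [ 570.9 -245.4   31.5   26.7   78.5] z38 [ 567.3 -239.    29.1   24.7   78.5]
brass [150, 121, 36, 71, 1868] [476.6 -47.2  88.3  36.5  -5.3] z38 [480.1 -55.7  81.6  33.8  -5.3]
brass [238, 148, 33, 47, 759] [ 445.6 -151.    59.4   39.7   -5.8] z38 [ 451.5 -151.7   54.9   36.7   -5.8]
brass [84, 151, 37, 69, 1811] [449.7  43.3  90.9  36.8  -7.2] z38 [455.3  28.   84.   34.   -7.2]
brass [92, 256, 21, 15, 218] [340.5  77.2  29.5  22.5  83.2] z38 [354.3  59.3  27.2  20.8  83.2]
brass [69, 259, 19, 15, 178] [340.1 113.   23.5  22.6  80.8] z38 [353.9  92.3  21.7  20.9  80.8]
brass [23, 280, 47, 19, 480] [305.  171.1  66.1  29.4  74.7] z38 [321.5 146.   61.1  27.2  74.7]
blank 0.93 [ 446.7 -151.9  120.6   41.9   -9.1]
finished_b 0.91 [449.3  40.  120.4  45.5  -7.8]
finished_b 0.9 [595.7  19.3  59.2  48.6   1.9]
finished_b 0.73 [424.5 165.7 120.4  50.  -22.6]
finished_b 0.61 [478.6 -49.9 119.4  43.7  -4.5]
```

View pics/w8.png

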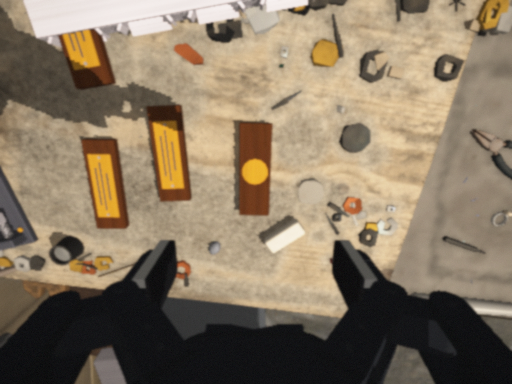

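The wrist view shows finished_a in slot 1 at (90,58) px, 50 mm standing out. The blank, with its round disc at (255,172), is directly below the tool.

Call:
{"method": "servo_tool", "body": {
  "rows": [
    [70,[-0.5,0,50],[0,0,1]],
    [70,[0,0,50],[0,0,0]],
    [70,[0,0,50],[0,0,0]],
    [70,[0,0,38],[0,0,0]],
    [70,[0,0,11.6],[0,0,0]],
    [70,[0,0,0],[0,0,0]],
    [70,[0,0,0],[0,0,0]]
  ]
}}

```text
clock: 17.88
eef_pos: [447.1, -150.9, 3.2]
tcp_rot: [3.141, -0.002, -0.139]
contact_force: [-0.8, -0.3, -0.7]
opening: 0.82
```

Call:
{"method": "servo_tool", "body": {
  "rows": [
    [30,[0,0,0],[0,0,0]],
    [30,[0,0,0],[0,0,0]],
    [30,[0,0,0],[0,0,0]],
    [30,[0,0,0],[0,0,0]],
    [30,[0,0,0],[0,0,0]]
  ]
}}

```text
clock: 18.5
eef_pos: [446.7, -150.9, 3.3]
tcp_rot: [3.141, -0.002, -0.14]
contact_force: [-2.3, 0.8, 16.2]
opening: 0.442
```

Call:
{"method": "servo_tool", "body": {
  "rows": [
    [30,[0,0,-40],[0,0,0]],
    [30,[0,0,-55],[0,0,0]],
    [30,[0,0,-52],[0,0,0]],
    [30,[0,0,0],[0,0,-7.05]],
    [30,[0,0,0],[0,0,-7.05]],
    [30,[8.5,-57.7,0],[0,0,0]],
    [30,[8.5,-57.7,0],[0,0,0]],
    [30,[8.5,-57.7,0],[0,0,0]]
  ]
}}

```text
clock: 19.5
eef_pos: [452.9, 25.7, 149.5]
tcp_rot: [3.142, -0.001, 0.105]
contact_force: [1.2, 0.4, 0.5]
opening: 0.436
```

Call:
{"method": "servo_tool", "body": {
  "rows": [
    [30,[8.5,-57.7,0],[0,0,0]],
    [30,[8.5,-57.7,0],[0,0,0]],
    [30,[8.7,-57.5,0],[0,0,0]],
    [30,[0,0,0],[0,-6.6,0]],
    [30,[0,0,0],[0,-6.6,0]],
    [30,[0,0,0],[0,0,0]],
    [30,[0,0,0],[0,0,0]]
  ]
}}

```text
clock: 20.38
eef_pos: [459.8, 198.5, 148.8]
tcp_rot: [3.141, 0.229, 0.106]
contact_force: [-0.5, 0.1, -1.1]
opening: 0.433
```

```bash
python3 lk.py pics/w9.png | head -3
```

```text
t 20.38 tcp [459.8 198.5 148.8] rpy [3.141 0.229 0.106] F [-0.5  0.1 -1.1] open 36.9 q [0.36 0.38 1.82 0.06 1.16 1.8 ]
brass [501, 18, 11, 24, 155] [589.    3.4  17.5   7.5  32. ] z38 [586.8  23.4  15.8   6.8  32. ]
brass [453, 116, 59, 87, 2195] [475.9 -46.5  92.6  38.   -5.7] z38 [484.7 -21.6  83.6  34.3  -5.7]
```

View pics/w9.png

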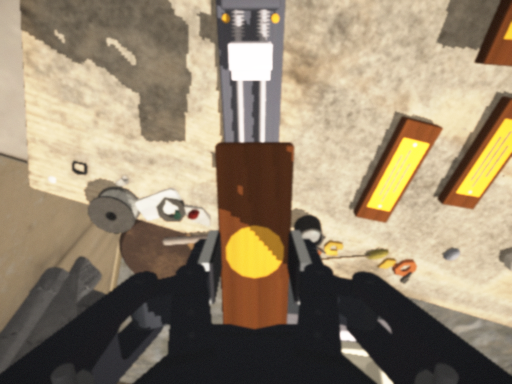

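Call:
{"method": "servo_tool", "body": {
  "rows": [
    [30,[10.5,0,44.8],[0,0,0]],
    [30,[10.5,0,44.8],[0,0,0]],
    [30,[0,0,0],[0,0,0]],
    [30,[10,0,0],[0,0,0]],
    [30,[7,0,0],[0,0,0]],
    [30,[0,0,0],[0,0,0]],
    [30,[0,0,0],[0,0,0]]
  ]
}}

```text
clock: 21.4
eef_pos: [476.8, 200.7, 53.6]
tcp_rot: [-3.141, 0.23, 0.106]
contact_force: [-1.1, 0.2, -1.8]
opening: 0.439
```

Run:
```python
from h import *
st()
im=grab_frame("side");cv2.imwrite("pics/s10.png",cv2.resize(im[120:180,170:270],None,fx=7,fy=7,interpolation=cv2.INTER_CUBIC))
```

```text
t 21.4 tcp [476.8 200.7  53.6] rpy [-3.141  0.23   0.106] F [-1.1  0.2 -1.8] open 37.5 q [0.36 0.54 1.83 0.07 0.99 1.78]
```

View pics/s10.png

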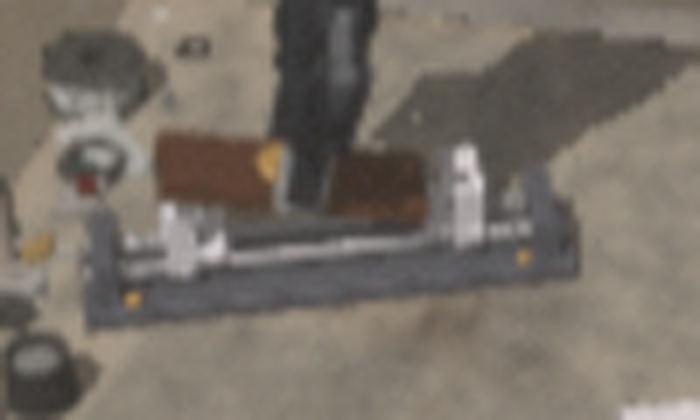

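The side view shows the blank tilted, near end over the near jaw and far end at (425,215) px, just short of the far jaw and a bit high. Lowering 5 mm, then pushing horizontally.

Call:
{"method": "servo_tool", "body": {
  "rows": [
    [30,[1.1,0,4.9],[0,0,0]],
    [30,[0,0,0],[0,0,0]],
    [30,[3.9,0,-0.9],[0,0,0]],
    [30,[3.9,0,-0.9],[0,0,0]],
    [30,[3.9,0,-0.9],[0,0,0]],
    [30,[0,0,0],[0,0,0]],
    [30,[0,0,0],[0,0,0]]
  ]
}}

```text
clock: 22.32
eef_pos: [488.2, 201.8, 47.9]
tcp_rot: [3.142, 0.231, 0.106]
contact_force: [-1.6, 0.0, 0.7]
opening: 0.437
```

Call:
{"method": "servo_tool", "body": {
  "rows": [
    [30,[3.9,0,-0.9],[0,0,0]],
    [30,[3.9,0,-0.9],[0,0,0]],
    [30,[2.9,0,-0.7],[0,0,0]],
    [30,[2.4,0,-0.6],[0,0,0]],
    [30,[0,0,0],[0,0,0]],
    [30,[0,0,0],[0,0,0]]
  ]
}}

```text
clock: 23.08
eef_pos: [500.7, 203.1, 47.8]
tcp_rot: [3.141, 0.233, 0.106]
contact_force: [-6.2, 0.7, 1.3]
opening: 0.44
```

Run:
```python
from h import *
st()
im=grab_frame("side");cv2.imwrite("pics/s11.png",cv2.resize(im[120:180,170:270],None,fx=7,fy=7,interpolation=cv2.INTER_CUBIC))
```

```text
t 23.07 tcp [500.7 203.1  47.8] rpy [3.141 0.233 0.106] F [-6.2  0.7  1.3] open 37.5 q [0.35 0.57 1.78 0.06 1.02 1.77]
```

View pics/s11.png

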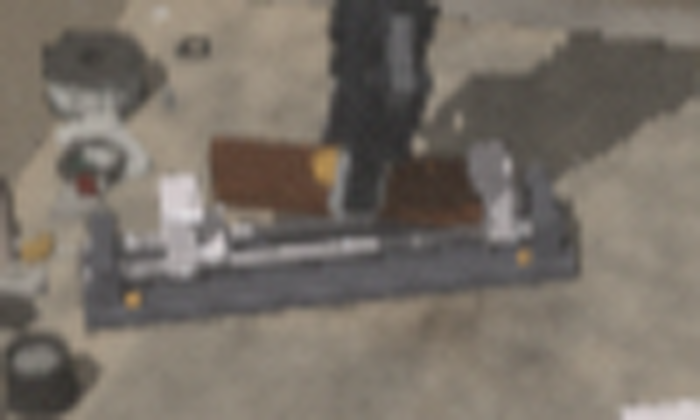

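The side view shows the far jaw pushed out and the near end at (215,205) px, just inside the near lip. Lowering the near end about the far ledge.

Call:
{"method": "servo_tool", "body": {
  "rows": [
    [30,[-0.1,0,3.45],[0,3.3,0]],
    [30,[-0.1,0,3.45],[0,3.3,0]],
    [30,[-0.1,0,3.45],[0,3.3,0]],
    [30,[-0.1,0,3.45],[0,3.3,0]],
    [30,[0,0,0.3],[0,0,0]],
    [30,[0,0,0],[0,0,0]],
    [30,[0,0,0],[0,0,0]]
  ]
}}

```text
clock: 24.0
eef_pos: [498.3, 202.7, 33.7]
tcp_rot: [3.141, 0.003, 0.106]
contact_force: [-5.8, 0.1, -0.5]
opening: 0.436
```

Run:
```python
from h import *
st()
im=grab_frame("side");cv2.imwrite("pics/s12.png",cv2.resize(im[120:180,170:270],None,fx=7,fy=7,interpolation=cv2.INTER_CUBIC))
```

```text
t 24.0 tcp [498.3 202.7  33.7] rpy [3.141e+00 3.000e-03 1.060e-01] F [-5.8  0.1 -0.5] open 37.2 q [0.38 0.49 1.96 0.   0.69 1.85]
```

View pics/s12.png

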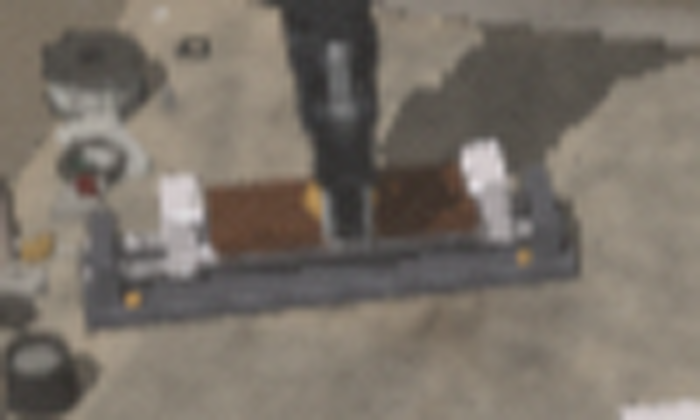

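Call:
{"method": "servo_tool", "body": {
  "rows": [
    [30,[-3,0,0],[0,0,0]],
    [30,[-3,0,0.4],[0,0,0]],
    [30,[-3,0,0],[0,0,0]],
    [30,[0,0,0],[0,0,0]],
    [46,[0,0,0],[0,0,0]],
    [54,[0,0,0],[0,0,0]],
    [54,[0,0,0],[0,0,0]],
    [54,[0,0,0],[0,0,0]]
  ]
}}

```text
clock: 25.05
eef_pos: [490.8, 202.2, 33.8]
tcp_rot: [-3.141, -0.0, 0.106]
contact_force: [0.5, -0.2, 1.5]
opening: 0.631
```

Call:
{"method": "servo_tool", "body": {
  "rows": [
    [70,[0,0,-20],[0,0,0]],
    [70,[0,0,-60],[0,0,0]],
    [70,[0,0,-60],[0,0,0]],
    [70,[0,0,-55],[0,0,0]],
    [70,[0,0,0],[0,0,0]],
    [70,[0,0,0],[0,0,0]]
  ]
}}

```text
clock: 25.8
eef_pos: [490.2, 202.0, 228.3]
tcp_rot: [3.142, 0.0, 0.106]
contact_force: [-0.3, 0.1, -0.5]
opening: 0.818
```

Run:
```python
from h import *
s=st();k=get_calibration("wrist");im=grab_frame("wrist")
for d in trace("wrist","blank"):
    if d["conf"]>.25: print("blank z42",round(d["conf"],2),rect(k,d["mask"],42))
n,l,s,cc=cv2.connectedComponentsWithStats(brass(im).astype(np.uint8))
for i in range(1,n):
    if s[i,4]>150: print("brass",s[i].tolist(),"z43",rect(k,l==i,43),"z13",rect(k,l==i,13))
im2=grab_frame("side")
a=cv2.resize(im[20:280,150:370],None,fx=2.2,fy=2.2);b=cv2.resize(im2[120:180,180:260],None,fx=5,fy=5,interpolation=cv2.INTER_CUBIC)
c=np.zeros((580,900,3),np.uint8);c[:a.shape[0],:a.shape[1]]=a;c[:b.shape[0],490:490+b.shape[1]]=b
cv2.imwrite("pics/c13.png",c[:,:890][:, :800+90])
cv2.imwrite("pics/c13.png",cv2.resize(c,(800,515)))
```

```text
t 25.8 tcp [490.2 202.  228.3] rpy [3.142 0.    0.106] F [-0.3  0.1 -0.5] open 69.9 q [0.39 0.21 1.84 0.   1.09 1.85]
blank z42 0.78 [489.6 200.9 119.1  41.1   5. ]
brass [409, 82, 36, 35, 910] z43 [596.4  12.7  37.   35.7 -88. ] z13 [599.2  -5.3  40.4  39.  -88. ]
brass [240, 156, 29, 31, 688] z43 [490.3 201.4  38.3  35.2   5.2] z13 [483.3 200.6  41.8  38.4   5.2]
brass [408, 157, 49, 71, 1605] z43 [485.6 -25.9  90.   34.9  -5.9] z13 [478.1 -47.5  98.3  38.1  -5.9]
brass [340, 168, 50, 77, 1562] z43 [460.   57.8 108.2  35.   -7.4] z13 [450.3  43.9 118.1  38.2  -7.4]
brass [194, 264, 41, 24, 613] z43 [336.5 243.9  55.   37.   76.8] z13 [315.5 247.1  60.   40.4  76.8]
brass [276, 283, 39, 15, 190] z43 [317.9 125.2  60.1  13.2  76.8] z13 [295.2 117.4  65.6  14.4  76.8]
```

View pics/c13.png

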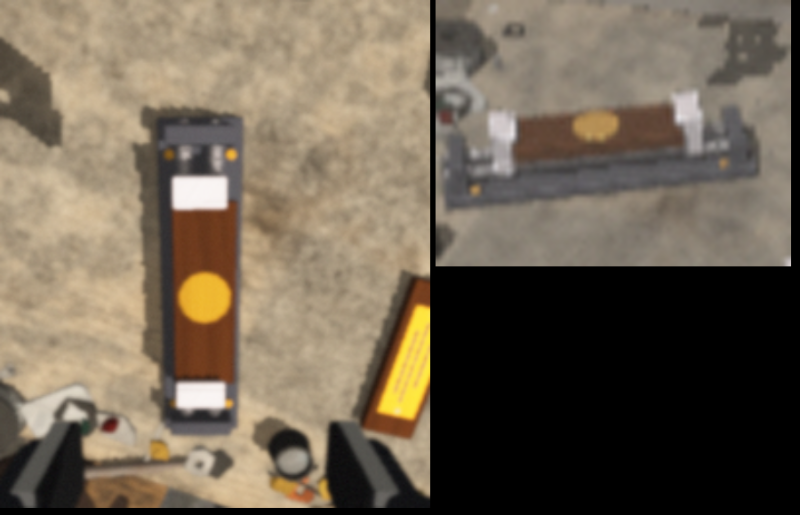

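The blank sits level with both lips over its ends: disc at (205,298) px, far jaw (200,192), near jaw (200,395). Now the next plate.

Call:
{"method": "servo_tool", "body": {
  "rows": [
    [60,[0,0,0],[0,0,6.75]],
    [60,[0,0,0],[0,0,6.75]],
    [60,[-19.4,55,20],[0,0,0]],
    [60,[-19.4,55,20],[0,0,0]],
    [60,[-19.4,55,20],[0,0,0]],
    [60,[0,0,30],[0,0,0]],
    [60,[0,0,0],[0,0,0]],
    [60,[0,0,0],[0,0,0]]
  ]
}}

```text
clock: 26.95
eef_pos: [412.0, 46.4, 138.9]
tcp_rot: [3.142, 0.0, -0.129]
contact_force: [0.3, -0.4, 0.4]
opening: 0.707
```

```bash
python3 lk.py pics/w14.png
python3 - <<'E'
from h import *
k=get_calibration("top");im=grab_frame("top")
for d in trace("top","finished_b")+trace("top","blank"):
    if d["conf"]>.3: print("top",round(d["conf"],2),rect(k,d["mask"],12),rect(k,d["mask"],42))
E
```

```text
t 26.95 tcp [412.   46.4 138.9] rpy [ 3.142  0.    -0.129] F [ 0.3 -0.4  0.4] open 60.4 q [0.11 0.15 2.15 0.   0.84 1.81]
brass [323, 54, 43, 100, 3429] [477.8 -48.   90.   37.6  -5.9] z38 [478.8 -40.2  81.6  34.1  -5.9]
brass [233, 101, 39, 93, 2956] [448.5  42.7  91.5  37.   -6.6] z38 [452.2  42.1  83.   33.6  -6.6]
brass [45, 112, 40, 39, 1192] [489.7 222.2  37.3  37.   54.5] z38 [489.6 204.8  33.8  33.6  54.5]
brass [275, 239, 23, 15, 192] [335.8  19.3  27.9  12.7 -54.9] z38 [350.   20.8  25.3  11.5 -54.9]
brass [220, 240, 23, 19, 278] [340.7  81.   24.7  22.6 -23. ] z38 [354.4  76.8  22.4  20.5 -23. ]
brass [101, 243, 17, 13, 173] [358.4 216.7  17.7  15.1  82.6] z38 [370.5 199.9  16.1  13.7  82.6]
brass [106, 270, 42, 15, 356] [319.2 207.4  47.1  17.5  76.2] z38 [335.  191.4  42.7  15.8  76.2]
brass [211, 282, 40, 8, 174] [293.2  89.1  45.6   9.7  82.6] z38 [311.3  84.2  41.3   8.8  82.6]
brass [134, 330, 18, 20, 196] [227.8 212.5  30.2  21.1  -5.8] z38 [252.1 196.   27.4  19.1  -5.8]
blank 0.69 [489.8 218.6 134.5  52.4   5.9]
finished_b 0.92 [478.5 -46.  119.3  42.8  -4.9]
finished_b 0.76 [449.5  43.2 119.2  40.1  -7. ]
finished_b 0.75 [569.8   8.1  39.5   5.9  82.6]
top 0.78 [ 5.916e+02  1.150e+01  5.460e+01  4.220e+01 -5.000e-01] [ 5.88e+02  1.23e+01  5.33e+01  4.12e+01 -5.00e-01]
top 0.78 [482.2  41.   44.5  38.8  -0.5] [481.4  41.1  43.4  37.8  -0.5]
top 0.72 [494.3 -48.3  91.9  43.3  -4.9] [493.2 -46.   89.6  42.2  -4.9]
top 0.87 [488.  206.8 111.8  41.8   6.6] [487.1 202.7 109.   40.8   6.6]
```

Call:
{"method": "servo_tool", "body": {
  "rows": [
    [60,[-2.4,-1.2,50],[0,0,0]],
    [60,[0,0,50],[0,0,0]],
    [60,[0,0,28],[0,0,0]],
    [60,[0,0,8.5],[0,0,0]],
    [60,[0,0,0],[0,0,0]],
    [60,[0,0,0],[0,0,0]]
  ]
}}

```text
clock: 28.0
eef_pos: [410.3, 47.6, 3.3]
tcp_rot: [-3.141, -0.002, -0.129]
contact_force: [-0.0, 0.1, -0.1]
opening: 0.704
```

Call:
{"method": "servo_tool", "body": {
  "rows": [
    [30,[0,0,0],[0,0,0]],
    [30,[0,0,0],[0,0,0]],
    [30,[0,0,0],[0,0,0]],
    [30,[0,0,0],[0,0,0]],
    [30,[0,0,0],[0,0,0]]
  ]
}}

```text
clock: 28.62
eef_pos: [410.2, 47.6, 3.5]
tcp_rot: [-3.141, -0.002, -0.129]
contact_force: [-3.0, 0.4, 15.2]
opening: 0.437
```

Call:
{"method": "servo_tool", "body": {
  "rows": [
    [30,[0,0,-40],[0,0,0]],
    [30,[0,0,-60],[0,0,0]],
    [30,[0,0,0],[0,0,-9.7]],
    [30,[29,39,0],[0,0,0]],
    [30,[29,39,0],[0,0,0]],
    [30,[29,39,0],[0,0,0]],
    [30,[0,0,40],[0,0,0]],
    [30,[0,0,30],[0,0,0]]
  ]
}}

```text
clock: 29.62
eef_pos: [501.1, -66.6, 31.6]
tcp_rot: [3.141, -0.001, 0.039]
contact_force: [0.1, 0.7, -0.6]
opening: 0.429
```

Call:
{"method": "servo_tool", "body": {
  "rows": [
    [30,[0,0,3.5],[0,0,0]],
    [30,[0,0,0],[0,0,0]],
    [30,[0,0,0],[0,0,0]]
  ]
}}

```text
clock: 30.0
eef_pos: [502.0, -65.9, 30.0]
tcp_rot: [3.141, -0.002, 0.04]
contact_force: [0.3, 0.5, -0.4]
opening: 0.437
```

```bash
python3 rk.py 656 -95.5 2.3 pics/w15.png
```

```text
t 30.0 tcp [502.  -65.9  30. ] rpy [ 3.141e+00 -2.000e-03  4.000e-02] F [ 0.3  0.5 -0.4] open 37.3 q [-0.13  0.46  2.03 -0.    0.65  1.4 ]
0.74 [613.  -64.3 213.   14.5 -87.7]
```

View pics/w15.png

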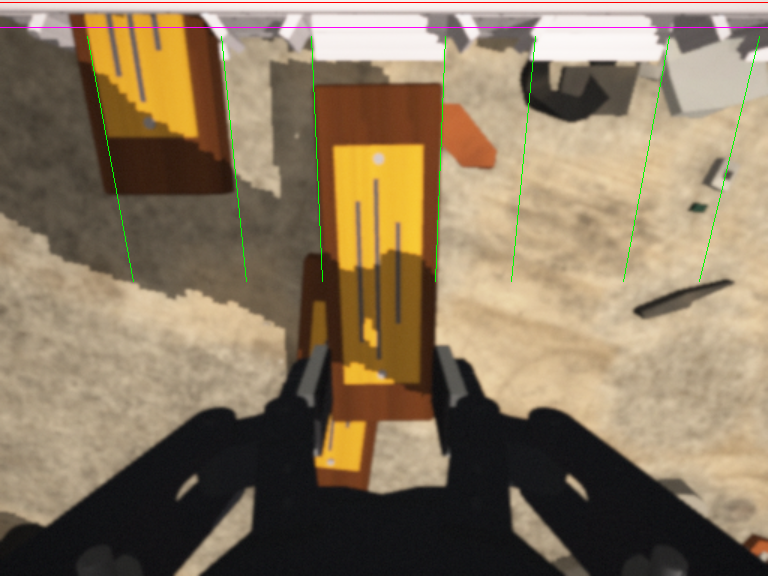

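The view shows the plate front centred at 379 px against slot 2's mouth floor at 312–447 px, so it is aligned. That was my 16th picture, so the rest is checked by numbers.

Call:
{"method": "servo_tool", "body": {
  "rows": [
    [30,[10,0,0],[0,0,0]],
    [30,[10,0,0],[0,0,0]],
    [30,[10,0,0],[0,0,0]],
    [30,[10,0,0],[0,0,0]],
    [30,[0,0,0],[0,0,0]],
    [30,[0,0,0],[0,0,0]]
  ]
}}

```text
clock: 30.85
eef_pos: [540.8, -64.3, 28.6]
tcp_rot: [-3.142, 0.0, 0.04]
contact_force: [-0.6, 0.6, -0.2]
opening: 0.436
```

Call:
{"method": "servo_tool", "body": {
  "rows": [
    [30,[10,0,0],[0,0,0]],
    [30,[10,0,0],[0,0,0]],
    [30,[10,0,0],[0,0,0]],
    [30,[10,0,0],[0,0,0]],
    [30,[4,0,0],[0,0,0]],
    [30,[0,0,0],[0,0,0]],
    [30,[0,0,0],[0,0,0]]
  ]
}}

```text
clock: 31.72
eef_pos: [584.7, -62.6, 28.7]
tcp_rot: [-3.142, 0.0, 0.04]
contact_force: [0.1, 0.3, -0.2]
opening: 0.437
```

Call:
{"method": "servo_tool", "body": {
  "rows": [
    [30,[2,0,0],[0,0,0]],
    [30,[0,0,0],[0,0,0]],
    [30,[2,0,0],[0,0,0]],
    [30,[0,0,0],[0,0,0]],
    [30,[0,0,0],[0,0,0]]
  ]
}}

```text
clock: 32.35
eef_pos: [588.2, -62.4, 28.6]
tcp_rot: [-3.141, 0.001, 0.04]
contact_force: [-4.3, -0.8, 3.2]
opening: 0.436
```

Call:
{"method": "servo_tool", "body": {
  "rows": [
    [30,[2,0,0],[0,0,0]],
    [30,[0,0,0],[0,0,0]],
    [30,[0,0,0],[0,0,0]]
  ]
}}

```text
clock: 32.72
eef_pos: [588.2, -62.4, 28.4]
tcp_rot: [-3.141, 0.005, 0.04]
contact_force: [-11.6, -1.2, 9.5]
opening: 0.439
```

Call:
{"method": "servo_tool", "body": {
  "rows": [
    [30,[-2.5,0,0],[0,0,0]],
    [52,[0,0,0],[0,0,0]],
    [52,[0,0,0],[0,0,0]],
    [52,[0,0,0],[0,0,0]],
    [52,[0,0,-30],[0,0,0]],
    [52,[0,0,-50],[0,0,0]],
    [52,[0,0,-30],[0,0,0]],
    [52,[0,0,0],[0,0,7.3]]
  ]
}}

```text
clock: 33.72
eef_pos: [590.5, -62.6, 141.8]
tcp_rot: [3.141, -0.006, -0.09]
contact_force: [-0.0, 0.3, -0.9]
opening: 0.609
```

Call:
{"method": "servo_tool", "body": {
  "rows": [
    [60,[-50.2,-1.9,0],[0,0,0]],
    [60,[-50.2,-1.9,0],[0,0,0]],
    [60,[-50.2,-1.9,0],[0,0,0]],
    [60,[0,0,0],[0,0,0]],
    [60,[0,0,0],[0,0,0]]
  ]
}}

```text
clock: 34.35
eef_pos: [440.1, -43.7, 139.3]
tcp_rot: [3.142, -0.002, -0.087]
contact_force: [0.9, -0.9, 0.2]
opening: 0.709
```

```bash
python3 lk.py pics/w16.png
python3 - <<'E'
from h import *
k=get_calibration("top");im=grab_frame("top")
for d in trace("top","finished_b"):
    if d["conf"]>.3: print("top",round(d["conf"],2),rect(k,d["mask"],12),rect(k,d["mask"],38))
E
```

```text
t 34.35 tcp [440.1 -43.7 139.3] rpy [ 3.142e+00 -2.000e-03 -8.700e-02] F [ 0.9 -0.9  0.2] open 60.5 q [-0.1   0.19  2.1   0.    0.85  1.56]
brass [147, 0, 46, 34, 1204] [600.1  16.9  38.7  25.2 -87.4] z38 [592.3  10.6  35.1  22.9 -87.4]
brass [239, 0, 43, 21, 686] [596.1 -63.2  36.3  15.   85. ] z38 [588.7 -62.1  32.9  13.6  85. ]
brass [446, 5, 38, 37, 982] [ 570.3 -240.7   31.9   27.1   77.9] z38 [ 565.2 -223.    28.9   24.6   77.9]
brass [234, 98, 41, 94, 3019] [479.  -47.8  91.5  39.4  -3.9] z38 [482.4 -48.1  83.   35.7  -3.9]
brass [28, 264, 19, 14, 182] [359.6 213.6  19.3  16.9 -84.6] z38 [374.2 189.   17.5  15.3 -84.6]
brass [199, 268, 23, 14, 160] [336.2  15.6  29.    9.9 -63.2] z38 [352.9   9.4  26.3   9.  -63.2]
brass [118, 270, 17, 16, 167] [341.9 114.8  21.   16.5 -25.3] z38 [358.1  99.4  19.1  15.  -25.3]
brass [220, 277, 15, 15, 168] [322.2  -1.9  19.6  16.5  -6.3] z38 [340.3  -6.4  17.8  15.   -6.3]
brass [49, 292, 31, 18, 327] [315.4 195.5  35.4  24.1  75. ] z38 [334.  172.5  32.1  21.9  75. ]
blank 0.86 [459.1 201.6  90.5  36.4 -20.7]
finished_b 0.89 [590.4  13.3  45.9  45.3   2. ]
finished_b 0.76 [478.4 -47.7 118.4  40.6  -4.6]
finished_b 0.62 [588.6 -64.9  43.7  36.4 -87.2]
top 0.82 [595.6 -62.4  51.9  39.3  -0.9] [592.4 -60.1  50.8  38.4  -0.9]
top 0.73 [694.6 290.1  74.5  47.1  44.8] [689.3 284.6  72.8  46.1  44.8]
top 0.49 [ 5.93e+02  1.00e+01  4.55e+01  3.92e+01 -4.00e-01] [ 5.90e+02  1.08e+01  4.45e+01  3.84e+01 -4.00e-01]
top 0.46 [ 3.655e+02  1.229e+02  3.200e+01  2.950e+01 -1.000e-01] [ 3.674e+02  1.212e+02  3.130e+01  2.880e+01 -1.000e-01]
```

Call:
{"method": "servo_tool", "body": {
  "rows": [
    [60,[-1.4,0.9,50],[0,0,0]],
    [60,[0,0,50],[0,0,0]],
    [60,[0,0,28],[0,0,0]],
    [60,[0,0,8],[0,0,0]],
    [60,[0,0,0],[0,0,0]],
    [60,[0,0,0],[0,0,0]]
  ]
}}

```text
clock: 35.35
eef_pos: [438.4, -44.5, 3.7]
tcp_rot: [3.142, -0.002, -0.087]
contact_force: [0.4, -0.5, 0.5]
opening: 0.701
```

Call:
{"method": "servo_tool", "body": {
  "rows": [
    [30,[0,0,0],[0,0,0]],
    [30,[0,0,0],[0,0,0]],
    [30,[0,0,0],[0,0,0]],
    [30,[0,0,0],[0,0,0]],
    [30,[0,0,0],[0,0,0]]
  ]
}}

```text
clock: 35.98
eef_pos: [438.2, -44.4, 4.1]
tcp_rot: [3.142, -0.002, -0.087]
contact_force: [-2.4, 0.3, 15.1]
opening: 0.436
```

Call:
{"method": "servo_tool", "body": {
  "rows": [
    [30,[0,0,-40],[0,0,0]],
    [30,[0,0,-60],[0,0,0]],
    [30,[0,0,0],[0,0,-7.3]],
    [30,[30.8,48,0],[0,0,0]],
    [30,[30.8,48,0],[0,0,0]],
    [30,[0,0,40],[0,0,0]],
    [30,[0,0,30],[0,0,0]],
    [30,[0,0,3.5],[0,0,0]]
  ]
}}

```text
clock: 36.98
eef_pos: [501.2, -137.6, 28.0]
tcp_rot: [-3.141, 0.003, 0.04]
contact_force: [-0.6, -0.0, -0.6]
opening: 0.437
```

Call:
{"method": "servo_tool", "body": {
  "rows": [
    [30,[0,0,0],[0,0,0]],
    [30,[0,0,0],[0,0,0]],
    [30,[0,0,0],[0,0,0]]
  ]
}}

```text
clock: 37.35
eef_pos: [503.6, -137.9, 30.3]
tcp_rot: [3.141, -0.002, 0.04]
contact_force: [-0.4, -1.4, -1.3]
opening: 0.434
```

Run:
```python
from h import *
st();k=get_calibration("wrist");im=grab_frame("wrist");cv2.imwrite("pics/w17.png",im)
g=cv2.cvtColor(im,cv2.COLOR_BGR2GRAY)
def runs(m):
    d=np.diff(np.r_[0,m.astype(int),0]);return [(int(a),int(b-1)) for a,b in zip(np.where(d==1)[0],np.where(d==-1)[0]) if b-a>15]
for r in(24,28,32,36,38): print("white row",r,runs(g[r]>205))
h=cv2.cvtColor(im,cv2.COLOR_BGR2HSV)
w=((h[...,0]<14)|(h[...,0]>172))&(h[...,1]>110)
for r in(62,70,80): print("wood row",r,runs(w[r]))
b=brass(im)
for r in(110,140,160): print("brass",r,runs(b[r]))
```

```text
t 37.35 tcp [ 503.6 -137.9   30.3] rpy [ 3.141e+00 -2.000e-03  4.000e-02] F [-0.4 -1.4 -1.3] open 37.1 q [-0.27  0.48  2.    0.    0.66  1.26]
white row 24 [(209, 289), (315, 344), (358, 440)]
white row 28 [(209, 296), (314, 341), (355, 441)]
white row 32 [(209, 296), (309, 343), (354, 441)]
white row 36 [(203, 295), (310, 351), (353, 439)]
white row 38 [(310, 379)]
wood row 62 [(129, 148), (210, 294)]
wood row 70 [(131, 149), (155, 184), (210, 294)]
wood row 80 [(132, 150), (157, 193), (211, 294)]
brass 110 [(222, 284), (419, 450)]
brass 140 [(253, 284), (411, 455)]
brass 160 [(267, 283)]
```

Slot 3's mouth floor spans cols 209–296 and the plate 210–294: aligned.

Call:
{"method": "servo_tool", "body": {
  "rows": [
    [30,[10,0,0],[0,0,0]],
    [30,[10,0,0],[0,0,0]],
    [30,[10,0,0],[0,0,0]],
    [30,[10,0,0],[0,0,0]],
    [30,[0,0,0],[0,0,0]],
    [30,[0,0,0],[0,0,0]]
  ]
}}

```text
clock: 38.15
eef_pos: [542.7, -136.2, 29.1]
tcp_rot: [-3.142, 0.0, 0.04]
contact_force: [0.3, 0.4, -0.9]
opening: 0.436
```

Call:
{"method": "servo_tool", "body": {
  "rows": [
    [30,[10,0,0],[0,0,0]],
    [30,[10,0,0],[0,0,0]],
    [30,[10,0,0],[0,0,0]],
    [30,[10,0,0],[0,0,0]],
    [30,[3,0,0],[0,0,0]],
    [30,[0,0,0],[0,0,0]],
    [30,[0,0,0],[0,0,0]]
  ]
}}

```text
clock: 39.02
eef_pos: [585.7, -134.5, 29.3]
tcp_rot: [3.142, -0.0, 0.04]
contact_force: [-0.1, 0.8, 0.1]
opening: 0.433
```

Call:
{"method": "servo_tool", "body": {
  "rows": [
    [30,[2,0,0],[0,0,0]],
    [30,[0,0,0],[0,0,0]],
    [30,[2,0,0],[0,0,0]],
    [30,[0,0,0],[0,0,0]],
    [30,[0,0,0],[0,0,0]]
  ]
}}

```text
clock: 39.65
eef_pos: [589.9, -134.4, 29.2]
tcp_rot: [3.142, -0.0, 0.04]
contact_force: [-1.4, 0.8, 1.2]
opening: 0.434
```

Call:
{"method": "servo_tool", "body": {
  "rows": [
    [30,[2,0,0],[0,0,0]],
    [30,[0,0,0],[0,0,0]],
    [30,[2,0,0],[0,0,0]],
    [30,[0,0,0],[0,0,0]],
    [30,[0,0,0],[0,0,0]]
  ]
}}

```text
clock: 40.28
eef_pos: [590.1, -134.2, 28.9]
tcp_rot: [-3.141, 0.007, 0.04]
contact_force: [-13.5, -2.2, 11.9]
opening: 0.436
```

Call:
{"method": "servo_tool", "body": {
  "rows": [
    [30,[-2.5,0,0],[0,0,0]],
    [52,[0,0,0],[0,0,0]],
    [52,[0,0,0],[0,0,0]],
    [52,[0,0,0],[0,0,0]],
    [52,[0,0,-30],[0,0,0]],
    [52,[0,0,-50],[0,0,0]],
    [52,[0,0,-60],[0,0,0]],
    [52,[0,0,-50],[0,0,0]]
  ]
}}

```text
clock: 41.28
eef_pos: [591.7, -134.3, 221.6]
tcp_rot: [3.141, -0.002, 0.04]
contact_force: [1.3, -0.8, 0.1]
opening: 0.609
```

Call:
{"method": "servo_tool", "body": {
  "rows": [
    [52,[-40,-40,0],[0,0,0]],
    [52,[-40,-40,0],[0,0,0]],
    [52,[-40,0,0],[0,0,0]],
    [52,[0,0,0],[0,0,0]],
    [52,[0,0,0],[0,0,0]]
  ]
}}

```text
clock: 41.9
eef_pos: [469.2, -59.3, 219.7]
tcp_rot: [3.141, -0.002, 0.04]
contact_force: [0.2, -0.1, 0.2]
opening: 0.608
```

```bash
cat > ck.py <<'E'
from h import *
st()
for c in("wrist","top"):
    k=get_calibration(c);im=grab_frame(c);cv2.imwrite("pics/end_%s.png"%c,im)
    n,l,s,cc=cv2.connectedComponentsWithStats(brass(im).astype(np.uint8))
    for i in range(1,n):
        if s[i,4]>100:
            r=rect(k,l==i,38)
            if r is not None and 560<r[0]<630 and -250<r[1]<50: print(c,"brass38",r)
    for nm,z in(("finished_b",37),("blank",42),("holder",10),("rack",45)):
        for d in trace(c,nm):
            if d["conf"]>.3: print(c,nm,round(d["conf"],2),rect(k,d["mask"],z))
E
python3 ck.py
```

```text
t 41.9 tcp [469.2 -59.3 219.7] rpy [ 3.141e+00 -2.000e-03  4.000e-02] F [ 0.2 -0.1  0.2] open 52.0 q [-0.13  0.13  1.96  0.    1.05  1.4 ]
wrist brass38 [596.3   9.5  37.9  37.6 -87.7]
wrist brass38 [600.5 -62.   35.7  33.4   3.6]
wrist brass38 [ 603.6 -134.6   37.    34.5  -87.7]
wrist brass38 [ 569.5 -229.6   29.7   24.3   77.7]
wrist finished_b 0.97 [590.4   7.6  50.2  40.8   2.4]
wrist finished_b 0.73 [592.5 -63.4  53.8  40.6   3.8]
wrist finished_b 0.56 [ 595.4 -133.4   53.3   42.5    2.6]
wrist blank 0.6 [490.6 196.7 117.8  48.6   6. ]
wrist holder 0.7 [486.8 211.7 223.5  86.6   5.6]
wrist rack 0.79 [629.7 -97.4 287.5  42.7 -87.7]
top brass38 [601.3 -61.7  33.   29.6  -0.9]
top brass38 [ 6.037e+02 -1.341e+02  3.280e+01  3.250e+01 -4.000e-01]
top brass38 [597.5   9.5  33.1  32.    5.8]
top finished_b 0.71 [ 5.901e+02  1.070e+01  4.460e+01  3.840e+01 -4.000e-01]
top finished_b 0.65 [ 5.95e+02 -1.31e+02  5.06e+01  4.41e+01 -4.00e-01]
top finished_b 0.51 [600.  -60.3  38.4  35.8  89.1]
top blank 0.92 [490.1 202.7 114.1  40.6   6.4]
top blank 0.68 [655.7 -93.9 288.2  88.8 -89. ]
top holder 0.88 [487.5 206.1 221.5  60.7   7.1]
top rack 0.79 [654.9 -95.  290.3  89.  -88.6]
```

Call:
{"method": "servo_tool", "body": {
  "rows": [
    [85,[0,0,0],[0,0,-3.8]],
    [85,[9.4,-52.4,-2.4],[0,0,0]],
    [85,[9.4,-52.4,-2.4],[0,0,0]],
    [85,[9.4,-52.4,-2.4],[0,0,0]],
    [85,[9.4,-52.4,-2.4],[0,0,0]],
    [85,[9.4,-52.4,-2.4],[0,0,0]],
    [85,[0,0,0],[0,0,0]],
    [85,[0,0,0],[0,0,0]]
  ]
}}

```text
clock: 43.4
eef_pos: [486.7, 206.1, 230.9]
tcp_rot: [3.141, 0.001, 0.107]
contact_force: [0.3, 0.2, -0.1]
opening: 0.998
```

Run:
```python
from h import *
s=st();k=get_calibration("wrist");im=grab_frame("wrist");cv2.imwrite("pics/w18.png",im)
a=cv2.imread("pics/w1.png")
hx=np.array([np.cos(.106),np.sin(.106)])
for n,i,d in(("before",a,np.array([488.,206.4,231.5])-s["eef_pos"]),("now",im,np.zeros(3))):
    g=cv2.cvtColor(i,cv2.COLOR_BGR2HSV);w=((g[...,2]>185)&(g[...,1]<50)).astype(np.uint8);w[:,:225]=0;w[:,290:]=0;w[250:]=0
    kk=dict(k)
    kk["world_to_cam"]=k["world_to_cam"].copy();kk["world_to_cam"][:3,3]-=k["world_to_cam"][:3,:3]@d
    N,l,st_,c=cv2.connectedComponentsWithStats(w)
    for j in range(1,N):
        if st_[j,4]>120: print(n,st_[j].tolist(),"hx",np.round((plane(kk,c[j],50.5)-[488.8,204.1])@hx,1), "hy",np.round((plane(kk,c[j],50.5)-[488.8,204.1])@[-hx[1],hx[0]],1))
    b=brass(i);b[:,:225]=0;b[:,290:]=0;b[250:]=0;N,l,st_,c=cv2.connectedComponentsWithStats(b.astype(np.uint8))
    j=1+np.argmax(st_[1:,4]);p=plane(kk,c[j],43)-[488.8,204.1];print(n,"brass",st_[j].tolist(),np.round(p@hx,1),np.round(p@[-hx[1],hx[0]],1))
for nm in("blank","finished_a"):
  for d in trace("wrist",nm):
    if d["conf"]>.3: print(nm,round(d["conf"],2),rect(k,d["mask"],42))
```

```text
t 43.4 tcp [486.7 206.1 230.9] rpy [3.141e+00 1.000e-03 1.070e-01] F [ 0.3  0.2 -0.1] open 85.2 q [ 0.4   0.2   1.84 -0.    1.1   1.86]
before [242, 109, 28, 17, 446] hx [64.5] hy [-0.1]
before [244, 214, 25, 14, 323] hx [-64.8] hy [-0.7]
before brass [242, 133, 29, 73, 1821] [1.8] [-0.2]
now [242, 108, 28, 17, 450] hx [65.2] hy [-0.1]
now [243, 213, 26, 14, 317] hx [-64.3] hy [-0.3]
now brass [243, 154, 30, 31, 686] [0.6] [-3.1]
blank 0.58 [488.8 200.8 118.1  39.6   6.3]
blank 0.52 [591.7 -55.2  51.6  47.7   3.9]
blank 0.46 [650.6 -10.  136.4  87.9 -87.4]
finished_a 0.56 [589.6  14.8  51.2  44.8   1.1]
finished_a 0.56 [592.2 -54.7  52.3  48.4   1.6]
```

```bash
python3 -c "
from h import *
st();print(sign_off())"
```

```text
t 43.55 tcp [487.  205.2 231.1] rpy [3.141 0.    0.105] F [-0.3 -0.4  0.4] open 85.2 q [ 0.4   0.2   1.84 -0.    1.1   1.86]
the job is handed in; nothing more can be done
None
```

I took the finished plate out of the holder and filed it in slot 1. I then loaded the blank into both jaws and filed the two finished plates from the board in slots 2 and 3. I saw only two finished plates on the board, so slot 4 stays empty. The job was handed in at 43.6 s with the arm clear; the hand-in gave no verdict.

What the last checks showed:
- **Blank:** it sits under both lips with the jaws within 0.7 mm of where they stood at the start. It is about 1 mm off centre lengthwise, 3 mm off sideways (limit 8 mm) and in line within about 0.5°.
- **Filed plates:** each was pushed until it met the back stop with 10 to 13 N. I measured 50 to 54 mm standing out, where 50 mm is home.
- **Disagreement:** wood and brass edges differ by 2 to 3 mm on how far home slots 2 and 3 are. That is within the 8 mm allowed. I also backed off 2.5 mm before opening the grip each time, so the plates may have moved back by up to that much.
- **Not checked:** I did not re-measure the tin, cup, spool, loupe and bottle at the end. No path went close to them, and no unexpected contact force appeared.

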